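# Slide the loose nut back into its pocket in the boot scraper

## Robot

A 6-joint arm with a two-finger parallel gripper is mounted at the origin on the work surface. World frame = base frame: x ahead of the robot, y to its left, z up, the work surface at z = 0. Lengths are in mm, angles in rad, forces in N, time in s.
With the tool pointing down it reaches from about 350 to 875 mm from the base axis. Payload 4.2 kg.
Tool frame: the origin (TCP) lies midway between the tips of the shut fingers; the grasp point (between the pads) lies 19 mm behind it (arm.tcp_to_grasp is the distance from the TCP to the grasp point, in mm); z points along the fingers, y is the line along which they close (so a half turn about z gives the same grasp; the last joint's range is limited). The gripper opens to 85 mm and grips with 20 to 120 N. Pads are 22 mm wide; open, the fingers measure 114 mm over their backs; the gripper's body (76 mm by 85 mm) begins 54 mm behind the grasp point. The pads swing forward as they close: fully open they stand 13 mm farther back than shut.
Start: joints at [-0.953, 0.385, 0.008, 0, -1.194, -0.259], TCP at [219.483, -585.172, 231.312] pointing down, gripper open.
Joint ranges: [-3.14, 3.14], [-1.21, 2.06], [-1.07, 1.41], [-3.16, 2.05], [-2.99, -0.16], [-3.1, 3.1]. Speed limits (rad/s): [2.79, 2.79, 3.14, 3.14, 3.14, 3.14].

## Interface

Orientations are given as a unit quaternion [x, y, z, w].
In Python, from bench import arm gives the robot as it stands.
- The arm moves only by the tool arm_command, never from a script. Its argument "rows" is a list of rows, each a list of 2 entries, a list of its own where there are three numbers: the shift along the tool's x, y, z as a fraction of full scale, then the turn, a rotation vector about the tool's x, y, z as a fraction of full scale. In form: [[[x, y, z], [wx, wy, wz]], ...]. A call has 1 to 5 rows; each row is the pose to reach, as a shift and turn from the pose commanded when the call began, along the tool's axes at that moment, turning the shorter way round; what a row does not reach only later rows make up. Full scale, the value 1, is 0.25 m for a shift and 180 degrees for a turn. A row lasts 1/10 s, in which the tool goes at most 50 mm and 8.59 degrees, less where a joint would pass 70% of its speed; a pose out of reach is approached as far as the arm can. A call with a number of a shift or a turn outside -1 to 1 is refused whole. A call with a gripper value outside its range is refused whole. "grip" is the opening, from 0 (shut) to 1 (fully open), set as the call begins (left out, the last holds). The fingers move at their own pace and stop on an object; the grip force is fixed at half the most. Time passes only in rows, so rows that repeat a pose let the fingers close. It gives the time, the measured TCP pose, the force, the opening and the grip force at its end, in the units of the state.
- arm.read_state(): the state, without advancing time (a new reading comes with each control period).
- arm.get_image(name): name is "side" or "top"; returns (picture, depth): 420x560x3 uint8, blue, green, red; 420x560 float32, mm along the optical axis (not along the pixel's ray), 0 where there is no reading.
- arm.camera_info(name): a dict with "fx", "fy", "cx", "cy" (pixels), "extrinsics" (4x4, takes a point from camera to world coordinates). Camera axes: x right, y down, z forward; pixel columns grow to the right and rows downward; lengths in mm; the calibration is good to about 2 mm. A picture is of the moment at which its call begins. camera_info takes no time and is no camera call.
- arm.job_done(): hands the job in; it is judged then, once.
Trained networks look in the newest picture that a camera, given by its name, has taken for a name from the list of things; names that differ only in an ending like _2 or _b are one class to them, and where a whole thing is asked for, a point or a joint stands for the part that bears it (a point fixed in the world has none). Each returns a list of dicts, best first, with "score" (0 to 1); they miss things now and then, are a little off and sometimes report something else, mostly with a low value. They report only what shows in the picture. A call takes as long as a camera call.
- arm.spot_in(camera, query): "position" ([column, row] in pixels, amid what is visible of it).
The state is a dict: "clock": time; "joints": joint angles; "joint_vel": joint speeds; "joint_efforts": joint torques, N m; "position": TCP position; "ee_rot": TCP orientation; "contact_force": force on the tool from outside, world axes, zero at the start; "wrist_torque": the same for the moment, N m; "gripper_width": finger opening in mm; "grasp_force": force on a finger pad.
Only numpy, scipy, OpenCV 4.12 (cv2) and the standard library are available. Lean on these libraries where they do the work, as an engineer would, in place of code of your own. Each camera call takes 0.05 s, during which the arm holds its last target. There are 200 camera calls.

## Task

One of the four nuts has come out of the upturned yellow boot scraper: nudge the loose nut along its channel, without lifting it off the plate, until it drops into the empty hexagonal pocket, then press it down until it is fully home, level with the other three nuts. The plastic is thin, so never push on the nut or the scraper with more than 30 N (about 3 kg), and do not disturb the things lying around.

Things in the scene. Friction and masses are not known exactly. Their poses are not given: they have to be found in the camera images.
- scraper: yellow plastic boot scraper lying upside down on its black bristles; plate 240 x 156 mm. Origin on the bench under the plate's centre; x along the plate's length, y across, z up. It stays put sideways, but the plate rests on springy bristles: pushed down it sinks about 1 mm for each 0.8 N, is firm once it has sunk 12 mm, and comes back up when released
- plate_top (a point): centre of the plate's upper face (the channel floors), 42 mm above the bench, axes as the scraper's. Ribs and a rim, all 2.5 mm high, divide it into five straight channels along x, 24 mm wide, centred at y = -54, -27, 0, 27 and 54 mm. Nut pockets at x = +-85, y = +-54 mm: the one at (85, 54) is empty, the others hold nuts that are home, tops 4.3 mm above the channel floor
- pocket (a point): centre of the empty pocket at the level of the channel floor; x points along the channel, away from the loose nut, z up. Hexagonal, 19.6 mm across flats (flats facing +x and -x), 6.5 mm deep. A collar 2.5 mm high follows its far (+x) half and stops a nut pushed along the channel. A nut over it with its flats in line drops about 2 mm by itself (its centre then 3 to 4 mm above the channel floor)
- pocket_bottom (a point): centre of the pocket's bottom, 6.5 mm below the channel floor. Two spring tongues in the +x and -x walls narrow the pocket: a nut that has dropped onto them must be pressed down with about 5 to 18 N to go the rest of the way, until it stops hard on the bottom; the tongues then hold it
- nut: the loose steel M12 nut, 18 mm across flats, 20.8 mm across corners, 10.8 mm high, 16 g; origin at its centre, z its axis, x normal to one of its six flats. It lies flat in the channel of the empty pocket, 50 to 120 mm short of it, turned anyhow, its centre 5.4 mm above the channel floor; fully home its centre is 1.1 mm below the channel floor
- bolt: bystander: M12 bolt standing on its head (48 mm tall) in the channel at y = -27 mm of the scraper; origin at its foot
- cup: bystander: blue ceramic cup, 80 mm wide, 85 mm tall; origin at its foot
- grease_jar: bystander: jar with a steel cap, 66 mm wide, 70 mm tall; origin at its foot
- spanner: bystander: steel spanner, 190 mm long, lying on the bench beyond the scraper; origin at its middle
- tent_peg: bystander: aluminium tent peg, 190 mm long, lying on the bench; origin at its middle
- door_stop: bystander: spool-shaped wooden door stop, 80 mm wide, 72 mm tall, standing on a wooden turntable; origin at its foot
- screwdriver: bystander: screwdriver, 180 mm long, lying on the bench; origin at its middle

How it is judged (in metres and radians):
At the end, for the whole second after the job is handed in: The nut lies in the empty pocket (centre within 2 mm of the pocket's), pressed to within about 1 mm of the bottom (its centre below the level of the channel floor), flat to within 4 degrees and at rest (horizontal distance between nut and pocket below 0.002 m and z of nut in the frame of pocket below 0 m and angle between nut's own z axis and vertical below 0.07 rad and linear speed of nut below 0.01 m/s); the robot touches nothing.
It fails at once if the nut lifted more than 5 mm off the channel floor (z of nut in the frame of pocket above 0.0105 m).
It fails at once if the nut pushed with more than 30 N (contact force between any of the fingers, the arm and nut above 30 N).
It fails at once if the scraper pushed with more than 30 N (contact force between any of the fingers, the arm and scraper above 30 N).
It fails at once if a bystander moved more than 2 cm (distance of any of bolt, cup, grease_jar, spanner, tent_peg, door_stop, screwdriver from where it was at the start of the episode above 0.02 m).
It also fails if it takes over 64 s, if anything falls off the work surface, if the arm or the gripper's body presses on something with over 40 N, if the wrist force passes 120 N, or if a joint passes its speed limit or range.

## Working session

There is one attempt and no reset: what is moved stays moved. The work goes in short steps, Python scripts to look and compute and a tool call to move; the robot and the scene stay as the last step left them, time stands still between calls to the robot, and variables do not carry over. Pictures are saved under pics/ and viewed, at most 10 in all, crops included, and the job is handed in when it is done.

Besides the shell and the picture viewer there is one more tool, called by a JSON object that holds its "name" and its "arguments", one argument or row to a line. arm_command: Moves the arm, as the interface text tells. Shift numbers are shares of 0.25 m and turn numbers shares of 180 degrees, none past 1 either way. Its arguments: {"type":"object","properties":{"rows":{"type":"array","items":{"type":"array"}},"grip":{"type":"number"}},"required":["rows"]}

```bash
mkdir -p pics
cat > h.py <<'E'
import numpy as np, cv2
from bench import arm
from scipy.spatial.transform import Rotation as R
def cam(n):
    c=arm.camera_info(n); return c['fx'],c['fy'],c['cx'],c['cy'],np.array(c['extrinsics'])
def at_z(n,u,v,z):
    fx,fy,cx,cy,E=cam(n); d=E[:3,:3]@[(u-cx)/fx,(v-cy)/fy,1]; o=E[:3,3]
    return o+d*(z-o[2])/d[2]
def dep(n,u,v,D):
    fx,fy,cx,cy,E=cam(n); z=D[int(round(v)),int(round(u))]
    return E[:3,:3]@[(u-cx)/fx*z,(v-cy)/fy*z,z]+E[:3,3]
def proj(n,p):
    fx,fy,cx,cy,E=cam(n); q=E[:3,:3].T@(np.array(p)-E[:3,3]); return fx*q[0]/q[2]+cx,fy*q[1]/q[2]+cy
E
python3 - <<'E'
from h import *
for n in('top','side'):
    im,D=arm.get_image(n); cv2.imwrite(f'pics/{n}0.png',im); np.save(n+'D.npy',D)
    print(n,cam(n)[0],cam(n)[4].round(2).tolist())
    for q in('nut','pocket','scraper','bolt','cup','grease_jar','door_stop'):
        print(q,[(np.round(r['position'],1).tolist(),round(r['score'],2),dep(n,*r['position'],D).round(0).tolist()) for r in arm.spot_in(n,q)][:5])
s=arm.read_state();print(s)
E
```

```text
top 387.3151117047841 [[-0.0, -0.98, 0.19, 399.67], [-1.0, 0.01, 0.02, 83.75], [-0.02, -0.19, -0.98, 1032.82], [0.0, 0.0, 0.0, 1.0]]
nut [([284.4, 238.1], 0.17, [535.0, 84.0, 42.0]), ([426.9, 292.4], 0.16, [396.0, -283.0, 7.0])]
pocket [([286.5, 235.3], 0.68, [543.0, 78.0, 40.0])]
scraper [([282.4, 236.6], 0.96, [539.0, 89.0, 44.0]), ([323.8, 153.4], 0.69, [777.0, -27.0, 8.0])]
bolt []
cup [([190.7, 202.8], 0.83, [639.0, 339.0, 8.0]), ([201.7, 316.5], 0.16, [339.0, 294.0, 26.0])]
grease_jar [([454.9, 230.4], 0.67, [548.0, -341.0, 72.0])]
door_stop [([105.0, 240.4], 0.91, [525.0, 525.0, 93.0]), ([263.1, 240.2], 0.66, [530.0, 139.0, 44.0]), ([452.0, 231.7], 0.41, [545.0, -334.0, 70.0]), ([283.2, 233.9], 0.33, [546.0, 87.0, 43.0])]
side 434.1026790842822 [[-0.97, -0.14, 0.22, 364.86], [-0.26, 0.55, -0.79, 891.89], [-0.01, -0.82, -0.57, 649.17], [0.0, 0.0, 0.0, 1.0]]
nut []
pocket [([301.9, 223.5], 0.92, [538.0, 113.0, 44.0])]
scraper [([303.2, 223.7], 0.62, [536.0, 109.0, 41.0])]
bolt [([333.6, 210.0], 0.55, [477.0, 37.0, 41.0])]
cup []
grease_jar [([335.3, 141.9], 0.6, [533.0, -326.0, 41.0])]
door_stop [([301.7, 223.7], 0.64, [539.0, 113.0, 44.0]), ([247.8, 386.3], 0.57, [513.0, 563.0, 94.0])]
{'clock': 0.8, 'joints': array([-9.53378275e-01,  3.84667129e-01,  7.88222087e-03,  6.38516537e-06,
       -1.19398713e+00, -2.58621205e-01]), 'joint_vel': array([ 0.00061651,  0.00074888, -0.00064241,  0.00095799,  0.00038644,
        0.00033892]), 'joint_efforts': array([-3.72587192e-04, -3.92033815e+01,  1.88608396e+01,  4.19044554e+00,
       -2.77124218e-04, -9.80743891e-06]), 'position': array([ 219.4911761 , -585.16317869,  231.32591245]), 'ee_rot': array([-1.78438840e-01,  9.83951005e-01, -1.22558860e-05,  2.46211993e-06]), 'contact_force': array([-0.37071063, -0.22249316,  0.66215621]), 'wrist_torque': array([-0.01459567, -0.00101054,  0.05300435]), 'grasp_force': 0.0, 'gripper_width': 85.21969825030465}
```

View pics/top0.png

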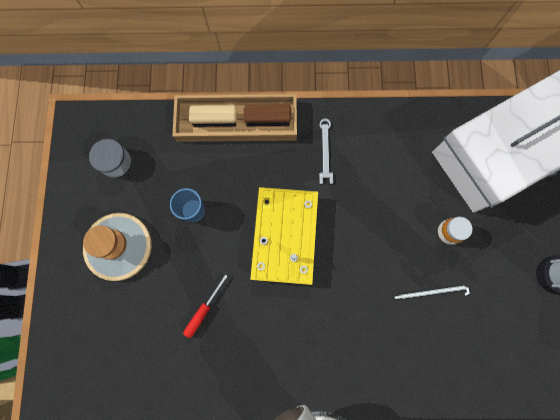

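View pics/side0.png

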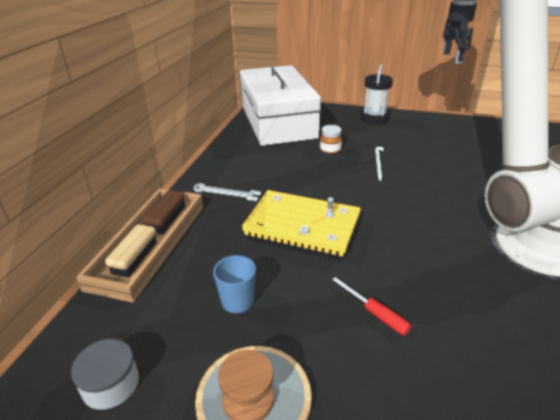

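The top view shows the plate at about (285,236), with the empty pocket at about (266,202), the loose nut at (264,240), home nuts at (308,204), (261,267) and (304,269), and the bolt at (294,258).

Run:
```python
from h import *
im=cv2.imread('pics/top0.png'); s=cv2.imread('pics/side0.png')
a=cv2.resize(im[183:290,245:325],None,fx=5,fy=5,interpolation=cv2.INTER_CUBIC)
b=cv2.resize(s[185:260,235:365],None,fx=3,fy=3,interpolation=cv2.INTER_CUBIC)
c=np.zeros((535,800,3),np.uint8); c[:,:400]=a; c[:225,405:405+390]=b
cv2.imwrite('pics/crop0.png',c)
# plate from yellow mask, corrected to z=44.5 (rim)
hs=cv2.cvtColor(im,cv2.COLOR_BGR2HSV); m=cv2.inRange(hs,(20,120,90),(35,255,255))
m[:, :240]=0; m[:,330:]=0; m[:180]=0; m[295:]=0
ct=max(cv2.findContours(m,0,2)[0],key=cv2.contourArea)[:,0,:].astype(float)
P=np.array([at_z('top',u,v,44.5)[:2] for u,v in ct],np.float32)
(r)=cv2.minAreaRect(P);print(r)
def fitpose(c,s):
    for l in [(85,54),(85,-54),(-85,54),(-85,-54)]: pass
rect=r
th=np.arctan2(*(at_z('top',266,202,42)-at_z('top',261,267,46))[:2][::-1]);print('th from picks',np.degrees(th))
for u,v,z in[(266,202,42),(264,240,52),(308,204,46),(261,267,46),(304,269,46)]: print(at_z('top',u,v,z).round(1))
```

```text
((544.8123168945312, 83.5384521484375), (158.1708984375, 243.8006591796875), 85.13399505615234)
th from picks -4.084537679017058
[631.3 131.5  42. ]
[529.5 136.   52. ]
[624.1  21.7  46. ]
[461.4 143.7  46. ]
[455.9  34.9  46. ]
```

View pics/crop0.png

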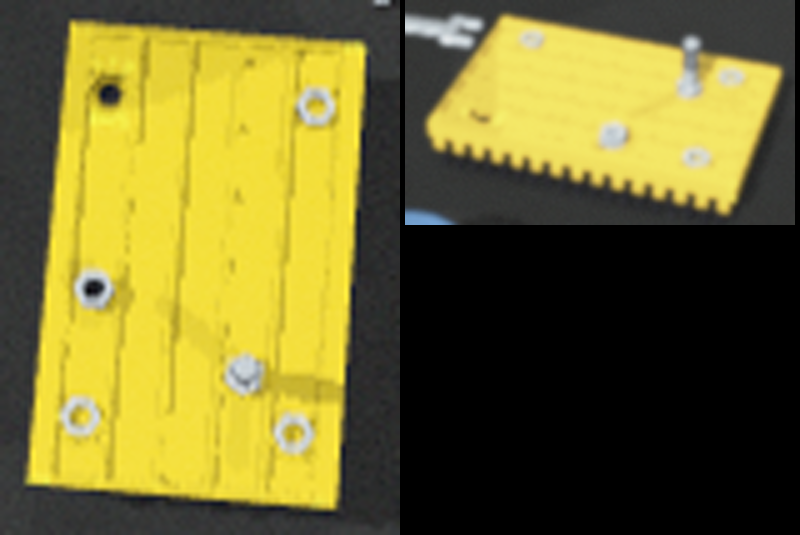

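The crop shows the loose nut at crop pixel (94,289), the empty pocket's hole at (109,94), home nuts at (317,106), (81,416) and (294,434), and the bolt standing at about (244,373). I'll fit the scraper pose to these.

```bash
cat >> h.py <<'E'
def turn_to(deg):  # tool-y heading
    s=arm.read_state(); M=R.from_quat(s['ee_rot']); y=M.apply([0,1,0]); return np.degrees(np.arctan2(y[1],y[0]))
def move(p,yhead=None):
    s=arm.read_state(); M=R.from_quat(s['ee_rot'])
    d=M.inv().apply(np.array(p)-s['position'])/250; print('shift',d.round(3),'len mm',np.linalg.norm(d)*250)
    if yhead is not None:
        a=np.radians(yhead); T=np.column_stack([[np.cos(a+np.pi/2),np.sin(a+np.pi/2),0],[np.cos(a),np.sin(a),0],[0,0,-1]])
        print('turn',((M.inv()*R.from_matrix(T)).as_rotvec()/np.pi).round(4))
E
python3 - <<'E'
from h import *
D=np.load('topD.npy')
f=lambda x,y:((x+.5)/5-.5+245,(y+.5)/5-.5+183)
W=np.array([at_z('top',*f(317,106),46.3),at_z('top',*f(81,416),46.3),at_z('top',*f(294,434),46.3)])[:,:2]
L=np.array([[85,-54],[-85,54],[-85,-54]],float)
# rigid fit
lc,wc=L.mean(0),W.mean(0); H=(L-lc).T@(W-wc); th=np.arctan2(H[0,1]-H[1,0],H[0,0]+H[1,1])
c,s=np.cos(th),np.sin(th); Q=np.array([[c,-s],[s,c]]); t=wc-Q@lc
print('th',np.degrees(th),'t',t,'res',(W-(L@Q.T+t)).round(1).tolist())
print('pocket',Q@[85,54]+t,'hole pix',at_z('top',*f(109,94),36)[:2])
n=at_z('top',*f(94,289),52.8)[:2]; print('nut',n,'local',Q.T@(n-t))
print('depth z', np.median([dep('top',u,v,D)[2] for u in range(275,290) for v in range(205,245)]))
np.savez('pose.npz',Q=Q,t=t,th=th)
b=Q@[n_ for n_ in (Q.T@(n-t))-[50,0]]+t if 0 else Q@np.array([(Q.T@(n-t))[0]-35,54])+t
print('behind',b); move([*b,150],176)
E
```

```text
th -4.983829152770521 t [544.42199341  82.90525639] res [[0.2, -0.0], [0.0, 0.1], [-0.2, -0.1]]
pocket [633.79185749 129.31675707] hole pix [634.30375845 130.77121954]
nut [528.35935508 137.43620846] local [-20.73926312  52.9293496 ]
depth z 42.03347368023526
behind [493.58469339 141.54342126]
shift [-2.047  2.337  0.325] len mm 780.9248636477391
turn [-0.     -0.     -0.3636]
```

{"name": "arm_command", "arguments": {
  "rows": [
    [[-0.65,0.74,0.0],[0,0,-0.12]],
    [[-0.65,0.74,0.0],[0,0,-0.12]],
    [[-0.65,0.74,0.0],[0,0,-0.12]],
    [[-0.65,0.74,0.0],[0,0,-0.12]],
    [[-0.65,0.74,0.0],[0,0,-0.12]]
  ],
  "grip": 0
}}

```text
clock: 1.3
position: [307.0, -353.0, 231.5]
ee_rot: [-0.36, 0.933, -0.0, 0.0]
contact_force: [1.2, -1.0, -0.4]
gripper_width: 12.3
grasp_force: 0.0
```

```bash
python3 -c "
from h import *
move([493.6,141.5,150],175)"
```

```text
shift [-1.881  0.966  0.326] len mm 534.8398668513939
turn [-2.00e-04 -0.00e+00 -2.38e-01]
```

{"name": "arm_command", "arguments": {
  "rows": [
    [[-0.88,0.45,0.0],[0,0,-0.12]],
    [[-0.88,0.45,0.0],[0,0,-0.12]],
    [[-0.88,0.45,0.0],[0,0,-0.12]],
    [[-0.88,0.45,0.0],[0,0,-0.12]],
    [[-0.88,0.45,0.0],[0,0,-0.12]]
  ]
}}

```text
clock: 1.8
position: [394.6, -121.8, 231.9]
ee_rot: [-0.528, 0.849, -0.0, 0.001]
contact_force: [1.2, -0.3, 0.8]
gripper_width: -0.3
grasp_force: 0.0
```

```bash
python3 -c "
from h import *
move([493.6,141.5,150],175)"
```

```text
shift [-1.119  0.11   0.328] len mm 292.94500655061375
turn [-5.000e-04  1.000e-04 -1.178e-01]
```

{"name": "arm_command", "arguments": {
  "rows": [
    [[-1,0.1,0.1],[0,0,-0.118]],
    [[-1,0.1,0.1],[0,0,-0.118]],
    [[-1,0.1,0.1],[0,0,-0.118]],
    [[-1,0.1,0.1],[0,0,-0.118]],
    [[-1,0.1,0.1],[0,0,-0.118]]
  ]
}}

```text
clock: 2.3
position: [481.9, 111.3, 206.8]
ee_rot: [-0.676, 0.737, -0.0, 0.0]
contact_force: [0.5, -0.1, 0.6]
gripper_width: 0.0
grasp_force: 0.0
```

```bash
python3 -c "
from h import *
move([493.6,141.5,75],175)"
```

```text
shift [-0.124 -0.036  0.527] len mm 135.7233945909842
turn [-0.0003  0.0001  0.0002]
```

{"name": "arm_command", "arguments": {
  "rows": [
    [[-0.124,-0.036,0.2],[0,0,0]],
    [[-0.124,-0.036,0.4],[0,0,0]],
    [[-0.124,-0.036,0.527],[0,0,0]],
    [[-0.124,-0.036,0.527],[0,0,0]],
    [[-0.124,-0.036,0.527],[0,0,0]]
  ]
}}

```text
clock: 2.8
position: [493.8, 139.3, 75.4]
ee_rot: [-0.676, 0.737, -0.0, -0.0]
contact_force: [-0.1, -0.1, 1.0]
gripper_width: 0.1
grasp_force: 0.0
```

```bash
cat >> h.py <<'E'
def look(name):
    c=np.zeros((480,800,3),np.uint8)
    im,D=arm.get_image('top'); c[:480,:320]=cv2.resize(im[183:290,250:322],(320,480),interpolation=cv2.INTER_CUBIC)
    s,D=arm.get_image('side'); c[:360,325:800]=cv2.resize(s[165:255,240:359],(475,360),interpolation=cv2.INTER_CUBIC)
    cv2.imwrite(f'pics/{name}.png',c)
E
python3 -c "
from h import *
look('a'); move([493.6,141.5,47],175); print(arm.read_state()['contact_force'])"
```

```text
shift [-0.005  0.006  0.121] len mm 30.40144415551185
turn [-0.0014  0.0008  0.0001]
[-0.36784309  0.34287843  0.3482956 ]
```

View pics/a.png

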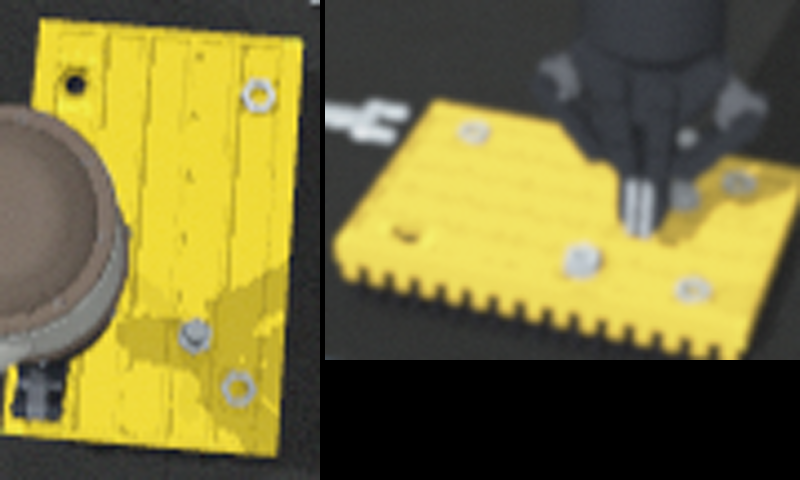

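The side view shows the shut fingertips, about 17 mm thick at (640,220), behind the nut at (582,262). The empty pocket is at (407,235). The arm blocks the top view.

{"name": "arm_command", "arguments": {
  "rows": [
    [[-0.005,0.006,0.04],[0,0,0]],
    [[-0.005,0.006,0.08],[0,0,0]],
    [[-0.005,0.006,0.115],[0,0,0]],
    [[-0.005,0.006,0.115],[0,0,0]],
    [[-0.005,0.006,0.115],[0,0,0]]
  ]
}}

```text
clock: 3.4
position: [491.7, 140.5, 45.7]
ee_rot: [-0.676, 0.737, -0.0, -0.0]
contact_force: [-0.3, -1.1, -0.2]
gripper_width: 0.2
grasp_force: 0.0
```

```bash
cat >> h.py <<'E'
def loc(x,y,z=47):
    d=np.load('pose.npz'); s=arm.read_state(); p=s['position']
    print('local now',(d['Q'].T@(p[:2]-d['t'])).round(2),p[2].round(2),'F',s['contact_force'].round(1),'clk',s['clock'])
    move([*(d['Q']@np.array([x,y])+d['t']),z],175)
E
python3 -c "
from h import *
loc(50,54,47)"
```

```text
local now [-57.5   52.76] 45.74 F [-0.3 -1.1 -0.2] clk 3.4
shift [-0.005 -0.43  -0.005] len mm 107.51915652041413
turn [ 0.0002 -0.0002  0.    ]
```

{"name": "arm_command", "arguments": {
  "rows": [
    [[-0.004,-0.02,-0.004],[0,0,0]],
    [[-0.004,-0.04,-0.004],[0,0,0]],
    [[-0.004,-0.055,-0.004],[0,0,0]],
    [[-0.004,-0.065,-0.004],[0,0,0]],
    [[-0.004,-0.075,-0.004],[0,0,0]]
  ]
}}

```text
clock: 3.9
position: [510.8, 139.9, 47.0]
ee_rot: [-0.675, 0.737, 0.0, 0.0]
contact_force: [-0.3, 0.5, 0.2]
gripper_width: 0.2
grasp_force: 0.0
```

{"name": "arm_command", "arguments": {
  "rows": [
    [[0,-0.01,0],[0,0,0]],
    [[0,-0.02,0],[0,0,0]],
    [[0,-0.03,0],[0,0,0]],
    [[0,-0.04,0],[0,0,0]],
    [[0,-0.05,0],[0,0,0]]
  ]
}}

```text
clock: 4.4
position: [523.2, 138.8, 47.0]
ee_rot: [-0.676, 0.737, 0.0, -0.0]
contact_force: [-0.0, 1.1, 0.1]
gripper_width: -0.1
grasp_force: 0.0
```

{"name": "arm_command", "arguments": {
  "rows": [
    [[0,-0.01,0],[0,0,0]],
    [[0,-0.02,0],[0,0,0]],
    [[0,-0.03,0],[0,0,0]],
    [[0,-0.04,0],[0,0,0]],
    [[0,-0.05,0],[0,0,0]]
  ]
}}

```text
clock: 4.9
position: [535.7, 137.8, 47.1]
ee_rot: [-0.676, 0.737, -0.0, 0.0]
contact_force: [0.3, 0.5, -0.1]
gripper_width: 0.2
grasp_force: 0.0
```

```bash
python3 -c "
from h import *
loc(50,54,47);look('b')"
```

```text
local now [-13.47  53.93] 47.07 F [ 0.3  0.5 -0.1] clk 4.9
shift [-0.    -0.254  0.   ] len mm 63.472705052771474
turn [-0.  0. -0.]
```

View pics/b.png

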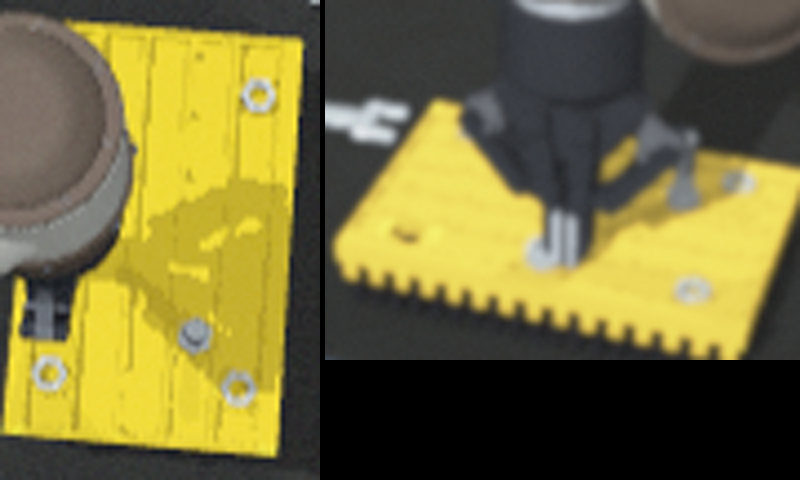

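The nut, at (540,253), is now ahead of the fingers at (567,240) and sliding in its channel. I'll keep pushing.

{"name": "arm_command", "arguments": {
  "rows": [
    [[0,-0.014,0],[0,0,0]],
    [[0,-0.028,0],[0,0,0]],
    [[0,-0.042,0],[0,0,0]],
    [[0,-0.056,0],[0,0,0]],
    [[0,-0.07,0],[0,0,0]]
  ]
}}

```text
clock: 5.5
position: [553.2, 136.2, 47.1]
ee_rot: [-0.676, 0.737, 0.0, 0.0]
contact_force: [-0.6, -0.0, 0.3]
gripper_width: -0.1
grasp_force: 0.1
```

{"name": "arm_command", "arguments": {
  "rows": [
    [[0,-0.014,0],[0,0,0]],
    [[0,-0.028,0],[0,0,0]],
    [[0,-0.042,0],[0,0,0]],
    [[0,-0.056,0],[0,0,0]],
    [[0,-0.07,0],[0,0,0]]
  ]
}}

```text
clock: 6.0
position: [570.6, 134.7, 47.0]
ee_rot: [-0.676, 0.737, -0.0, -0.0]
contact_force: [0.2, -0.3, -0.1]
gripper_width: -0.0
grasp_force: 0.1
```

{"name": "arm_command", "arguments": {
  "rows": [
    [[0,-0.014,0],[0,0,0]],
    [[0,-0.028,0],[0,0,0]],
    [[0,-0.042,0],[0,0,0]],
    [[0,-0.056,0],[0,0,0]],
    [[0,-0.07,0],[0,0,0]]
  ]
}}

```text
clock: 6.5
position: [588.0, 133.2, 47.0]
ee_rot: [-0.676, 0.737, 0.0, -0.0]
contact_force: [-0.8, -0.1, -0.5]
gripper_width: 0.3
grasp_force: 0.1
```

```bash
python3 -c "
from h import *
loc(60,54,47);look('c')"
```

```text
local now [39.09 53.87] 47.04 F [-0.8 -0.1 -0.5] clk 6.5
shift [-0.001 -0.084  0.   ] len mm 20.91516079196378
turn [ 0. -0.  0.]
```

View pics/c.png

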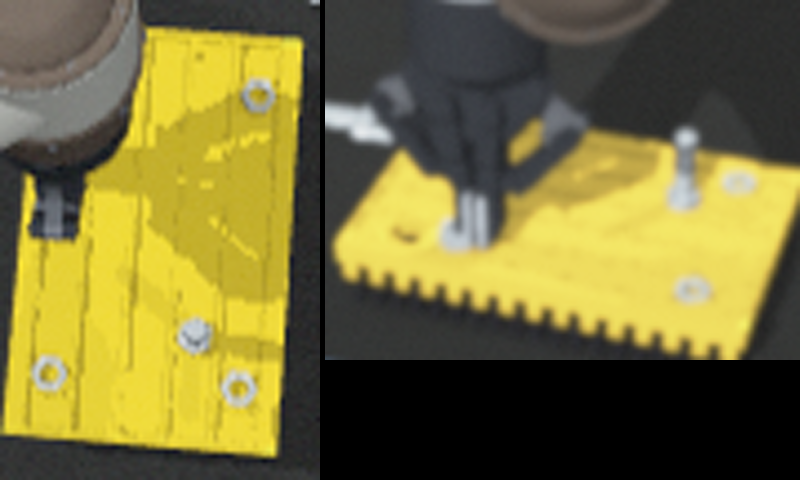

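The nut at about (457,235) is roughly 28 mm short of the pocket at (407,232), with the fingers about 18 mm behind it. Slower from here.

{"name": "arm_command", "arguments": {
  "rows": [
    [[0,-0.014,0],[0,0,0]],
    [[0,-0.028,0],[0,0,0]],
    [[0,-0.042,0],[0,0,0]],
    [[0,-0.056,0],[0,0,0]],
    [[0,-0.07,0],[0,0,0]]
  ]
}}

```text
clock: 7.1
position: [605.5, 131.6, 47.1]
ee_rot: [-0.676, 0.737, 0.0, -0.0]
contact_force: [0.0, -0.7, -0.2]
gripper_width: 0.2
grasp_force: 0.1
```

{"name": "arm_command", "arguments": {
  "rows": [
    [[0,-0.003,0],[0,0,0]],
    [[0,-0.006,0],[0,0,0]],
    [[0,-0.009,0],[0,0,0]],
    [[0,-0.012,0],[0,0,0]],
    [[0,-0.015,0],[0,0,0]]
  ]
}}

```text
clock: 7.6
position: [608.9, 131.4, 47.1]
ee_rot: [-0.676, 0.737, 0.0, -0.0]
contact_force: [-0.1, -0.6, -0.3]
gripper_width: -0.1
grasp_force: 0.0
```

{"name": "arm_command", "arguments": {
  "rows": [
    [[0,-0.003,0],[0,0,0]],
    [[0,-0.006,0],[0,0,0]],
    [[0,-0.009,0],[0,0,0]],
    [[0,-0.012,0],[0,0,0]]
  ]
}}

```text
clock: 8.0
position: [612.0, 131.1, 47.1]
ee_rot: [-0.676, 0.737, -0.0, -0.0]
contact_force: [-0.2, -0.2, 0.7]
gripper_width: -0.2
grasp_force: 0.1
```

```bash
python3 -c "
from h import *
loc(60,54,47);look('d')"
```

```text
local now [63.13 53.85] 47.05 F [-0.2 -0.2  0.7] clk 8.0
shift [-0.001  0.013  0.   ] len mm 3.129351692024044
turn [ 0. -0. -0.]
```

View pics/d.png

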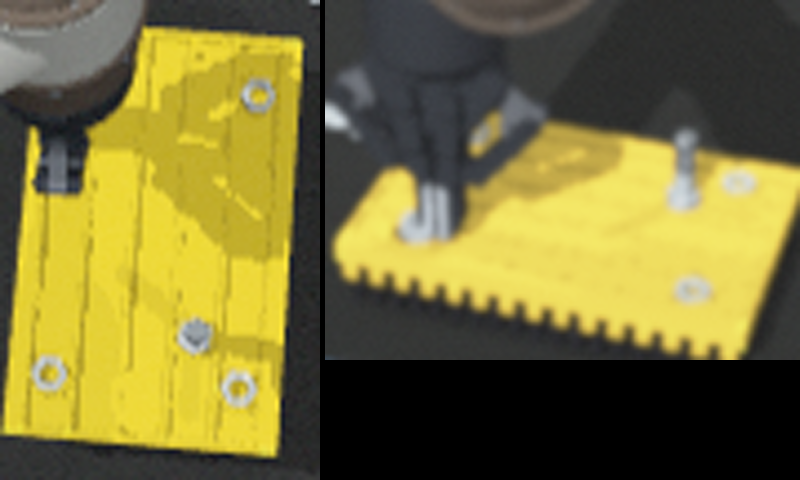

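The nut, at about (415,228), is nearly over the pocket. I'll go in small steps and watch the force.

{"name": "arm_command", "arguments": {
  "rows": [
    [[0,-0.002,0],[0,0,0]],
    [[0,-0.004,0],[0,0,0]],
    [[0,-0.006,0],[0,0,0]],
    [[0,-0.008,0],[0,0,0]]
  ]
}}

```text
clock: 8.5
position: [614.0, 130.9, 47.1]
ee_rot: [-0.676, 0.737, -0.0, 0.0]
contact_force: [-0.3, -0.1, 0.7]
gripper_width: 0.1
grasp_force: 0.2
```

{"name": "arm_command", "arguments": {
  "rows": [
    [[0,-0.002,0],[0,0,0]],
    [[0,-0.004,0],[0,0,0]],
    [[0,-0.004,0],[0,0,0]]
  ]
}}

```text
clock: 8.8
position: [615.0, 130.9, 47.1]
ee_rot: [-0.676, 0.737, 0.0, 0.0]
contact_force: [-0.4, -0.3, -0.1]
gripper_width: 0.1
grasp_force: 0.1
```

{"name": "arm_command", "arguments": {
  "rows": [
    [[0,-0.002,0],[0,0,0]],
    [[0,-0.004,0],[0,0,0]],
    [[0,-0.004,0],[0,0,0]]
  ]
}}

```text
clock: 9.1
position: [615.9, 130.8, 47.0]
ee_rot: [-0.676, 0.737, -0.0, 0.0]
contact_force: [0.9, -0.0, -0.1]
gripper_width: 0.3
grasp_force: 0.1
```

{"name": "arm_command", "arguments": {
  "rows": [
    [[0,-0.002,0],[0,0,0]],
    [[0,-0.002,0],[0,0,0]]
  ]
}}

```text
clock: 9.3
position: [616.5, 130.7, 47.0]
ee_rot: [-0.676, 0.737, -0.0, 0.0]
contact_force: [0.3, -0.2, -0.2]
gripper_width: 0.2
grasp_force: 0.2
```

{"name": "arm_command", "arguments": {
  "rows": [
    [[0,-0.002,0],[0,0,0]],
    [[0,-0.002,0],[0,0,0]]
  ]
}}

```text
clock: 9.5
position: [616.9, 130.6, 47.0]
ee_rot: [-0.676, 0.737, 0.0, -0.0]
contact_force: [-0.1, 0.2, -0.2]
gripper_width: 0.1
grasp_force: 0.2
```

{"name": "arm_command", "arguments": {
  "rows": [
    [[0,-0.002,0],[0,0,0]],
    [[0,-0.002,0],[0,0,0]]
  ]
}}

```text
clock: 9.7
position: [617.2, 130.7, 47.0]
ee_rot: [-0.676, 0.737, 0.0, -0.0]
contact_force: [-0.6, -0.3, 0.6]
gripper_width: -0.3
grasp_force: 0.5
```

```bash
python3 -c "
from h import *
loc(60,54,47);look('e')"
```

```text
local now [68.39 53.89] 47.0 F [-0.6 -0.3  0.6] clk 9.7
shift [-0.     0.034  0.   ] len mm 8.388136411737234
turn [ 0.0001 -0.     -0.    ]
```

View pics/e.png

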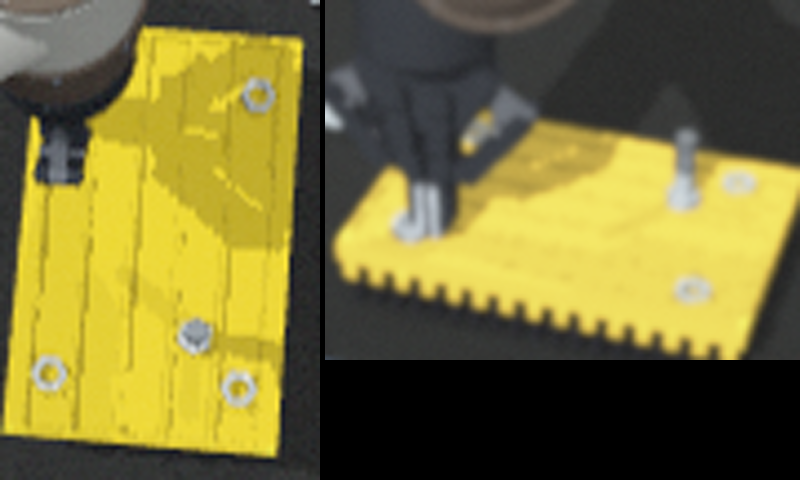

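The nut, at about (407,226), is practically at the pocket, and the pad force is starting to rise. A few more half-millimetre steps.

{"name": "arm_command", "arguments": {
  "rows": [
    [[0,-0.002,0],[0,0,0]],
    [[0,-0.002,0],[0,0,0]]
  ]
}}

```text
clock: 10.0
position: [617.6, 130.7, 46.9]
ee_rot: [-0.676, 0.737, 0.0, -0.0]
contact_force: [-2.5, 2.3, 0.3]
gripper_width: -0.2
grasp_force: 1.1
```

{"name": "arm_command", "arguments": {
  "rows": [
    [[0,-0.002,0],[0,0,0]],
    [[0,-0.002,0],[0,0,0]]
  ]
}}

```text
clock: 10.2
position: [618.1, 130.7, 47.0]
ee_rot: [-0.676, 0.737, 0.0, -0.0]
contact_force: [-2.4, 2.1, 1.1]
gripper_width: 0.3
grasp_force: 1.5
```

The nut is against the collar and pushes the tool towards +y, so it sits slightly too far to -y. I'll ease it sideways.

{"name": "arm_command", "arguments": {
  "rows": [
    [[-0.002,0,0],[0,0,0]],
    [[-0.004,0,0],[0,0,0]],
    [[-0.004,0,0],[0,0,0]]
  ]
}}

```text
clock: 10.5
position: [618.9, 131.4, 47.1]
ee_rot: [-0.676, 0.737, -0.0, 0.0]
contact_force: [0.9, 0.1, -0.2]
gripper_width: -0.2
grasp_force: 0.2
```

{"name": "arm_command", "arguments": {
  "rows": [
    [[-0.002,0,0],[0,0,0]],
    [[-0.004,0,0],[0,0,0]],
    [[-0.004,0,0],[0,0,0]]
  ]
}}

```text
clock: 10.8
position: [618.7, 132.5, 47.1]
ee_rot: [-0.676, 0.737, -0.0, 0.0]
contact_force: [-1.1, 0.5, -0.7]
gripper_width: 0.0
grasp_force: 0.1
```

```bash
python3 -c "
from h import *
loc(60,54,47)"
```

```text
local now [69.66 55.84] 47.05 F [-1.1  0.5 -0.7] clk 10.8
shift [0.007 0.039 0.   ] len mm 9.833008748994029
turn [-0. -0. -0.]
```

{"name": "arm_command", "arguments": {
  "rows": [
    [[0,-0.002,0],[0,0,0]],
    [[0,-0.004,0],[0,0,0]],
    [[0,-0.004,0],[0,0,0]]
  ]
}}

```text
clock: 11.1
position: [619.1, 132.2, 46.9]
ee_rot: [-0.675, 0.737, 0.0, -0.001]
contact_force: [-1.1, -0.7, -0.1]
gripper_width: 0.0
grasp_force: 0.8
```

{"name": "arm_command", "arguments": {
  "rows": [
    [[0,-0.002,0],[0,0,0]],
    [[0,-0.002,0],[0,0,0]]
  ]
}}

```text
clock: 11.3
position: [619.3, 132.1, 46.8]
ee_rot: [-0.675, 0.737, 0.0, -0.001]
contact_force: [-3.3, 0.0, 0.7]
gripper_width: -0.2
grasp_force: 1.5
```

The resistance is now purely along x, so the nut is probably dropped and stopped. I'll back off and look.

{"name": "arm_command", "arguments": {
  "rows": [
    [[0.0,0.02,0],[0,0,0]],
    [[0.0,0.08,0],[0,0,0]],
    [[0.0,0.2,-0.08],[0,0,0]],
    [[0,0.4,-0.2],[0,0,0]],
    [[0,0.56,-0.2],[0,0,0]]
  ]
}}

```text
clock: 11.8
position: [482.4, 146.2, 99.8]
ee_rot: [-0.676, 0.737, -0.001, 0.004]
contact_force: [0.9, 1.3, 0.3]
gripper_width: -0.3
grasp_force: 0.0
```

Run:
```python
from h import *
im,D=arm.get_image('top'); s,_=arm.get_image('side'); d=np.load('pose.npz')
c=np.zeros((560,800,3),np.uint8)
pu,pv=proj('top',[633.8,129.3,46]);su,sv=proj('side',[633.8,129.3,46]);print(pu,pv,su,sv)
x,y=int(pu)-15,int(pv)-20; c[:400,:320]=cv2.resize(im[y:y+40,x:x+32],(320,400),interpolation=cv2.INTER_CUBIC)
X,Y=int(su)-24,int(sv)-20; c[:400,320:800]=cv2.resize(s[Y:Y+40,X:X+48],(480,400),interpolation=cv2.INTER_CUBIC)
print(x,y,X,Y)
for q in('nut','pocket'): print([(r['position'],r['score']) for r in arm.spot_in('top',q)])
# depth on the nut annulus vs plate
for du in range(-4,5): print([int(10*dep('top',pu+du,pv+dv,D)[2])/10 for dv in range(-4,5)])
cv2.imwrite('pics/f.png',c); loc(85,54,70)
```

```text
266.782965433919 200.7085435280048 260.1610307366413 221.0932412174404
251 180 236 201
[([105.6, 240.4], 0.59), ([291.0, 228.9], 0.24)]
[([288.3, 227.0], 0.84)]
[45.9, 42.8, 48.3, 49.2, 51.2, 41.1, 40.1, 42.2, 44.0]
[44.7, 46.4, 45.9, 47.3, 51.4, 50.7, 50.1, 47.8, 40.4]
[45.5, 46.1, 45.0, 40.0, 39.8, 51.3, 50.9, 46.1, 43.1]
[46.7, 46.7, 43.0, 40.2, 37.5, 50.1, 51.1, 48.8, 40.6]
[45.0, 51.4, 44.2, 41.8, 40.0, 48.6, 54.3, 46.4, 42.4]
[42.1, 51.9, 43.5, 37.8, 37.6, 49.6, 52.7, 47.1, 42.2]
[44.3, 46.4, 46.4, 49.2, 50.3, 50.4, 45.1, 43.0, 42.5]
[42.0, 45.5, 45.2, 51.8, 48.6, 43.5, 41.1, 44.9, 43.4]
[41.1, 42.0, 38.1, 44.1, 44.0, 41.6, 42.0, 43.6, 43.9]
local now [-68.89  56.69] 98.28 F [ 0.3 -0.3  0.3] clk 12.0
shift [ 0.012 -0.615  0.115] len mm 156.48531607504424
turn [-0.001   0.0007  0.0006]
```

View pics/f.png

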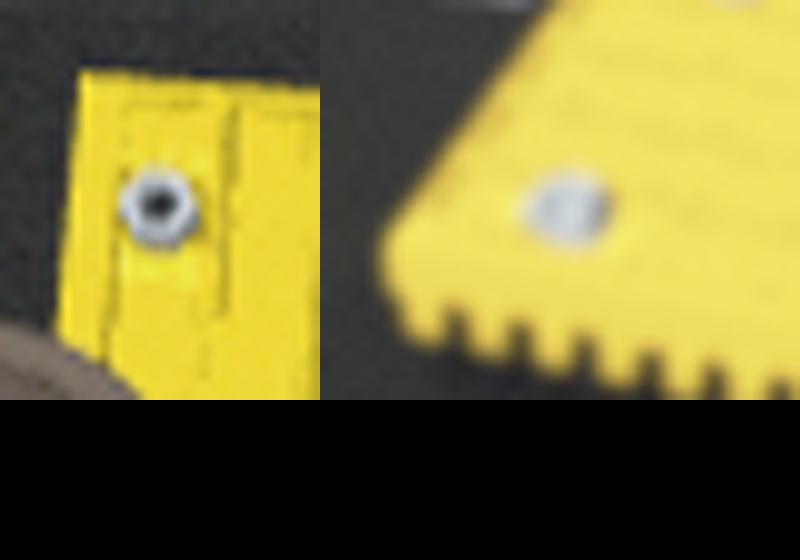

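The nut, at top pixel (266.5,200.3), is on the projected pocket centre with its top at about z 50–51, so it has dropped onto the tongues. Next: go above it and press.

{"name": "arm_command", "arguments": {
  "rows": [
    [[0.012,-0.2,0],[0,0,0]],
    [[0.012,-0.4,0.05],[0,0,0]],
    [[0.012,-0.615,0.115],[0,0,0]],
    [[0.012,-0.615,0.13],[0,0,0]],
    [[0.012,-0.615,0.13],[0,0,0]]
  ]
}}

```text
clock: 12.5
position: [634.7, 127.3, 61.9]
ee_rot: [-0.675, 0.738, 0.0, -0.001]
contact_force: [-0.2, 0.5, 0.4]
gripper_width: -0.0
grasp_force: 0.0
```

{"name": "arm_command", "arguments": {
  "rows": [
    [[0,0,0],[0,0,0]],
    [[0,0,0],[0,0,0]]
  ]
}}

```text
clock: 12.7
position: [633.0, 128.5, 65.4]
ee_rot: [-0.676, 0.737, -0.0, 0.0]
contact_force: [0.4, 0.1, -0.0]
gripper_width: 0.1
grasp_force: 0.0
```

```bash
python3 -c "
from h import *
loc(85,54,54)"
```

```text
local now [84.24 53.09] 65.4 F [ 0.4  0.1 -0. ] clk 12.7
shift [-0.004 -0.003  0.046] len mm 11.462603190216887
turn [-0.0002  0.0001  0.0002]
```

{"name": "arm_command", "arguments": {
  "rows": [
    [[-0.004,-0.003,0.02],[0,0,0]],
    [[-0.004,-0.003,0.044],[0,0,0]],
    [[-0.004,-0.003,0.052],[0,0,0]],
    [[-0.004,-0.003,0.06],[0,0,0]],
    [[-0.004,-0.003,0.06],[0,0,0]]
  ]
}}

```text
clock: 13.2
position: [634.1, 129.1, 49.4]
ee_rot: [-0.676, 0.737, 0.0, -0.0]
contact_force: [0.4, -0.4, 0.4]
gripper_width: 0.1
grasp_force: 0.3
```

{"name": "arm_command", "arguments": {
  "rows": [
    [[0,0,0.004],[0,0,0]],
    [[0,0,0.008],[0,0,0]],
    [[0,0,0.012],[0,0,0]],
    [[0,0,0.016],[0,0,0]],
    [[0,0,0.016],[0,0,0]]
  ]
}}

```text
clock: 13.7
position: [634.1, 129.1, 45.5]
ee_rot: [-0.676, 0.737, 0.0, -0.0]
contact_force: [-1.6, 0.8, 3.3]
gripper_width: -0.2
grasp_force: 1.2
```

{"name": "arm_command", "arguments": {
  "rows": [
    [[0,0,0.003],[0,0,0]],
    [[0,0,0.006],[0,0,0]],
    [[0,0,0.009],[0,0,0]],
    [[0,0,0.012],[0,0,0]],
    [[0,0,0.012],[0,0,0]]
  ]
}}

```text
clock: 14.2
position: [634.3, 129.1, 42.6]
ee_rot: [-0.676, 0.737, 0.0, -0.0]
contact_force: [-1.7, 0.6, 3.7]
gripper_width: 0.3
grasp_force: 1.9
```

{"name": "arm_command", "arguments": {
  "rows": [
    [[0,0,0.003],[0,0,0]],
    [[0,0,0.006],[0,0,0]],
    [[0,0,0.009],[0,0,0]],
    [[0,0,0.009],[0,0,0]]
  ]
}}

```text
clock: 14.6
position: [634.3, 129.1, 40.9]
ee_rot: [-0.676, 0.737, -0.0, 0.0]
contact_force: [-3.6, -0.1, 7.2]
gripper_width: 0.2
grasp_force: 3.4
```

{"name": "arm_command", "arguments": {
  "rows": [
    [[0,0,0.003],[0,0,0]],
    [[0,0,0.005],[0,0,0]],
    [[0,0,0.005],[0,0,0]]
  ]
}}

```text
clock: 14.9
position: [634.4, 129.1, 40.9]
ee_rot: [-0.676, 0.737, -0.0, 0.0]
contact_force: [-5.7, -0.2, 12.0]
gripper_width: 0.2
grasp_force: 6.0
```

{"name": "arm_command", "arguments": {
  "rows": [
    [[0,0,0.002],[0,0,0]],
    [[0,0,0.004],[0,0,0]],
    [[0,0,0.004],[0,0,0]]
  ]
}}

```text
clock: 15.2
position: [634.4, 129.1, 40.9]
ee_rot: [-0.676, 0.737, -0.0, 0.0]
contact_force: [-7.6, 0.5, 16.7]
gripper_width: -0.3
grasp_force: 8.0
```

It's firm at z 40.9, and arm compliance adds a sideways load. I'll relieve that, then press a little more (limit 30 N).

{"name": "arm_command", "arguments": {
  "rows": [
    [[0,0.003,0],[0,0,0]],
    [[0,0.006,0],[0,0,0]],
    [[0,0.006,0],[0,0,0]]
  ]
}}

```text
clock: 15.5
position: [634.3, 129.2, 40.9]
ee_rot: [-0.676, 0.737, -0.001, 0.001]
contact_force: [-3.5, -1.7, 12.0]
gripper_width: 0.1
grasp_force: 6.7
```

{"name": "arm_command", "arguments": {
  "rows": [
    [[0,0.001,0.001],[0,0,0]],
    [[0,0.001,0.002],[0,0,0]],
    [[0,0.001,0.002],[0,0,0]]
  ]
}}

```text
clock: 15.8
position: [634.3, 129.2, 40.9]
ee_rot: [-0.676, 0.737, -0.001, 0.002]
contact_force: [-4.0, -2.1, 14.5]
gripper_width: 0.2
grasp_force: 7.6
```

{"name": "arm_command", "arguments": {
  "rows": [
    [[0,0.002,0.002],[0,0,0]],
    [[0,0.002,0.002],[0,0,0]]
  ]
}}

```text
clock: 16.0
position: [634.3, 129.2, 40.8]
ee_rot: [-0.676, 0.737, -0.002, 0.002]
contact_force: [-4.0, -2.3, 16.4]
gripper_width: -0.3
grasp_force: 8.2
```

{"name": "arm_command", "arguments": {
  "rows": [
    [[0,0.002,0.002],[0,0,0]],
    [[0,0.002,0.002],[0,0,0]]
  ]
}}

```text
clock: 16.2
position: [634.3, 129.2, 40.8]
ee_rot: [-0.676, 0.737, -0.002, 0.002]
contact_force: [-3.6, -2.7, 17.8]
gripper_width: -0.0
grasp_force: 8.8
```

{"name": "arm_command", "arguments": {
  "rows": [
    [[0,0.002,0.002],[0,0,0]],
    [[0,0.002,0.002],[0,0,0]]
  ]
}}

```text
clock: 16.4
position: [634.2, 129.2, 40.8]
ee_rot: [-0.676, 0.737, -0.002, 0.003]
contact_force: [-3.1, -3.1, 18.8]
gripper_width: 0.1
grasp_force: 9.4
```

No movement at 19 N: the stop height fits a nut still resting on the rim, probably turned out of line. I'll ease up slowly and look.

{"name": "arm_command", "arguments": {
  "rows": [
    [[0,0,-0.012],[0,0,0]],
    [[0,0,-0.024],[0,0,0]],
    [[0,0,-0.036],[0,0,0]],
    [[0,0,-0.048],[0,0,0]],
    [[0,0,-0.06],[0,0,0]]
  ]
}}

```text
clock: 16.9
position: [630.6, 129.4, 50.4]
ee_rot: [-0.676, 0.737, 0.0, -0.001]
contact_force: [-0.7, -0.4, 0.8]
gripper_width: -0.0
grasp_force: 0.0
```

{"name": "arm_command", "arguments": {
  "rows": [
    [[0,0,-0.02],[0,0,0]],
    [[0,0,-0.1],[0,0,0]],
    [[0,0.2,-0.2],[0,0,0]],
    [[0,0.4,-0.2],[0,0,0]],
    [[0,0.56,-0.2],[0,0,0]]
  ]
}}

```text
clock: 17.4
position: [490.3, 141.7, 101.8]
ee_rot: [-0.675, 0.738, -0.0, 0.001]
contact_force: [-0.5, -0.2, -0.2]
gripper_width: -0.2
grasp_force: 0.0
```

```bash
cat >> h.py <<'E'
def close(name,k=8):
    A=0;B=0;Z=0
    for i in range(k):
        im,D=arm.get_image('top'); s,_=arm.get_image('side'); A=A+im.astype(float)/k; B=B+s.astype(float)/k; Z=Z+D/k
    c=np.zeros((560,800,3),np.uint8)
    M=lambda cx,cy,f,w,h:None
    def tile(I,u,v,f,w,h):
        T=np.array([[f,0,w/2-f*u],[0,f,h/2-f*v]],float); return cv2.warpAffine(np.clip(I,0,255).astype(np.uint8),T,(w,h),flags=cv2.INTER_CUBIC)
    c[:400,:400]=tile(A,*proj('top',[633.8,129.3,50]),20,400,400)
    c[:400,400:]=tile(B,*proj('side',[633.8,129.3,50]),20,400,400)
    # reference: home nut (-85,54)->461,144 ; (85,-54)
    c[400:,:160]=tile(A,*proj('top',[624.4,21.7,46]),8,160,160); c[400:,400:560]=tile(B,*proj('side',[624.4,21.7,46]),8,160,160)
    cv2.imwrite(f'pics/{name}.png',c); return A,B,Z
E
python3 - <<'E'
from h import *
A,B,Z=close('g')
d=np.load('pose.npz')
def ring(c,r0=5.5,r1=8):
    zs=[]
    u,v=proj('top',[*c,50])
    for i in range(int(u)-6,int(u)+8):
        for j in range(int(v)-6,int(v)+8):
            p=dep('top',i,j,Z); w=np.hypot(*(at_z('top',i,j,50)[:2]-c))
            if r0<w<r1: zs.append(p[2])
    return np.round(np.sort(zs),1).tolist()
for l in [(85,54),(85,-54),(-85,-54)]:
    c=d['Q']@np.array(l)+d['t']; print(l,ring(c))
# nut centroid by low saturation pixels
hs=cv2.cvtColor(A.astype(np.uint8),cv2.COLOR_BGR2HSV); u,v=map(int,proj('top',[633.8,129.3,50]))
w=hs[v-6:v+7,u-6:u+7,1]<90; ys,xs=np.nonzero(w); print('nut px',xs.mean()+u-6,ys.mean()+v-6,w.sum(), at_z('top',xs.mean()+u-6,ys.mean()+v-6,52))
loc(60,54,47)
E
```

```text
(85, 54) [36.3, 36.4, 36.7, 45.3, 45.6, 45.6, 45.7, 45.9, 46.0, 46.0, 46.2, 46.2, 46.5, 46.8, 47.0, 47.1, 47.6]
(85, -54) [41.2, 41.7, 42.0, 42.0, 42.7, 45.1, 45.6, 46.0, 46.1, 46.3, 46.3, 46.4, 46.6, 46.7]
(-85, -54) [42.4, 43.3, 45.0, 45.1, 45.4, 45.9, 46.1, 46.1, 46.2, 46.2, 46.2, 46.3, 46.4, 46.6, 47.2, 47.6, 47.7, 170.5]
nut px 266.531914893617 200.68085106382978 47 [632.45553114 129.67678353  52.        ]
local now [-57.56  53.84] 100.91 F [-0.1 -0.3  0.7] clk 18.2
shift [-0.001 -0.47   0.216] len mm 129.32894556253598
turn [ 0.     -0.     -0.0001]
```

View pics/g.png

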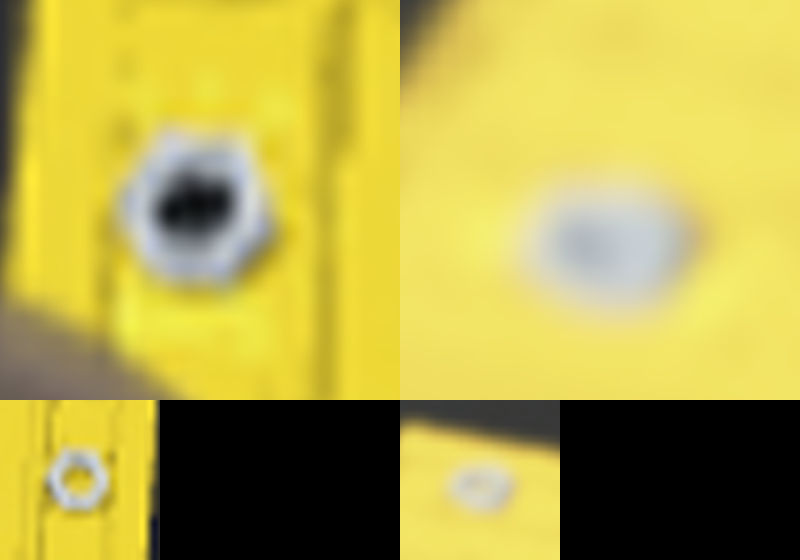

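In this picture the nut looks hexagonally in line like the home nut below. Its ring depth (about 46.0) now matches the home nuts (46.2), where it was about 50 before pressing. I'll check it numerically from both cameras, including tilt.

Run:
```python
from h import *
d=np.load('pose.npz')
for n in('top','side'):
    fr=[arm.get_image(n) for _ in range(12)]
    Z=np.median([f[1] for f in fr],0); A=np.mean([f[0].astype(float) for f in fr],0).astype(np.uint8)
    S=cv2.cvtColor(A,cv2.COLOR_BGR2HSV)[...,1]
    for l in [(85,54),(85,-54),(-85,-54),(-85,54)]:
        c=d['Q']@np.array(l)+d['t']; u,v=proj(n,[*c,46]); P=[];F=[]
        for i in range(int(u)-14,int(u)+15):
            for j in range(int(v)-14,int(v)+15):
                p=dep(n,i,j,Z); q=d['Q'].T@(p[:2]-d['t'])-np.array(l); r=np.hypot(*q)
                if r<9.5 and S[j,i]<100 and p[2]>43.5: P.append([*q,p[2]])
                elif 15<r<25 and abs(q[1])<8 and S[j,i]>150: F.append(p[2])
        P=np.array(P)
        if len(P)>5:
            k=np.linalg.lstsq(np.c_[P[:,:2],np.ones(len(P))],P[:,2],rcond=None)[0]
            print(n,l,len(P),'medz',np.median(P[:,2]).round(2),'p90',np.percentile(P[:,2],90).round(2),'floor',np.median(F).round(2),'cen',P[:,:2].mean(0).round(2),'tilt',k[:2].round(3))
```

```text
top (85, 54) 25 medz 46.19 p90 47.07 floor 41.99 cen [-0.12 -0.39] tilt [-0.014 -0.031]
top (85, -54) 25 medz 46.4 p90 46.77 floor 41.99 cen [ 0.66 -0.18] tilt [ 0.005 -0.01 ]
top (-85, -54) 28 medz 46.41 p90 46.95 floor 41.88 cen [-0.61  0.73] tilt [0.017 0.003]Traceback (most recent call last):
  File "<stdin>", line 11, in <module>
  File "h.py", line 10, in dep
    fx,fy,cx,cy,E=cam(n); z=D[int(round(v)),int(round(u))]
                  ~~~^^^
  File "h.py", line 5, in cam
    c=arm.camera_info(n); return c['fx'],c['fy'],c['cx'],c['cy'],np.array(c['extrinsics'])
ValueError: time passes only in moves, steps and waits
```

The nut's top is at 46.2 mm against 46.4 mm for the home nuts. It is centred within 0.5 mm and flat, and the robot is clear.

```bash
python3 -c "
from bench import arm
s=arm.read_state();print(s['clock'],s['position'])
print(arm.job_done())"
```

```text
18.8 [491.61908188 141.64767203 101.06299487]
the job is handed in; nothing more can be done
None
```

The loose nut is in the empty pocket and pressed home, its top at 46.2 mm against 46.4 mm for the two home nuts I measured; forces read between moves stayed under about 20 N, and the job was handed in at 18.8 s (no verdict came back).

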